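# Prop open the sanding box grate with its lifting lever

### The job

The heavy steel grate on the downdraft sanding box must stand propped open so that the chips inside can be cleared. Push the turn catch fully aside with a fingertip, then press the long end of the lifting lever smoothly down until the spring prop drops in under the raised grate, and let go so that the grate rests on the prop. Lift the grate with the lever only, never with the fingers, and leave the loose things on the bench where they are.

Things in the scene. Friction and masses are not known exactly. Their poses are not given: they have to be found in the camera images.
- sanding_box: Fixed plywood box under a dark slotted steel grate, 300 wide, 100 mm high. Origin: bench top, under the middle of its front face; x runs 300 mm into the box, y along the front, z up. A base board (18 mm thick) runs 170 mm out in front (-x) with the lever's bracket: two steel cheeks at x -160 to -100, y within 24, tops 142 mm high. Place and heading vary.
- turn_catch (a joint): Steel wing 12 wide, 6 thick, reaching 50 mm from an upright pivot on the box's front rail; its top 120 mm above the bench. 0 rad: it points along the box's +x, over the grate's edge, and holds it down. Positive turns to the box's +y, negative to -y; stops at +-1.75; beyond 1.35 either way it is clear of the grate. Starts within 0.3 of 0. About 1.3 N at the pin; stays where left.
- catch_pin (a point): Top of the upright pin by which the catch is pushed: 10 mm diameter, 24 mm high above the wing, top 144 mm above the bench, 40 mm from the pivot along the wing. The grate's top around it is 112 mm above the bench.
- catch_pivot (a point): The turn catch's pivot at (12, -85, 120) mm in the box's frame (height of the wing's top).
- lift_lever (a joint): Steel lever on a level pin at (-130, 0, 128) mm in the box's frame. 0 rad: at rest, long end up; grows as the long end goes down; stop at 0.765. Its short end (120 mm, a roller) lies under the lug of the grate and lifts it, about 0.37 rad of grate per rad. Takes about 4 to 10 N down on the press plate; once the prop has caught, the lever rests at about 0.56 by its own weight.
- press_plate (a point): Middle of the top of the black rubber press plate at the lever's long end: 80 mm along the lever, 56 wide, 14 thick, 230 mm from the pivot. At rest about 229 mm above the bench, sloping 24 degrees down towards the pivot; it moves on an arc about the pivot to about 59 mm above the bench at the stop, sloping 20 degrees the other way. It faces up, on the box's -x side.
- grate (a joint): Dark slotted steel grate 284 x 260 x 12 mm, about 4 kg, hinged along the box's back edge (x 290, 106 mm above the bench). 0 rad: shut; grows as the front edge rises. The prop catches when it is lifted past about 0.22 rad (lever about 0.58); it then rests on the prop at about 0.21. The lever at its stop holds it at about 0.28. It cannot open under the turn catch.
- grate_lug (a point): Top of the 40 mm wide, 12 mm thick lug in the middle of the grate's front edge, near its tip (112 mm above the bench when shut).
- prop (a joint): Spring prop, a steel bar 24 wide, 8 thick, 50 mm long, hinged at (20, 85, 108) mm in the box's frame, leaning in over the grate. 0 rad: leaning in (its rest). The rising grate pushes it outwards (about 0.3 rad) until its edge passes the top; then the prop springs back to 0 under the grate and holds it. It works by itself.
- sanding_block: Loose cork sanding block, 115 by 62 by 38 mm. Origin: centre of its underside.
- ply_offcut: Loose plywood offcut, about 110 by 100 mm, 8 mm thick. Origin: underside.
- batten: Loose piece of light wooden batten, 110 by 30 by 20 mm, lying on the base board. Origin: centre of its underside.
- screwdriver: Loose screwdriver lying on the bench.
- dust_brush: Loose bench brush lying on the bench.
- glue_bottle: Loose white glue bottle, 64 mm diameter, 190 mm high. Origin: centre of its underside.
- cam_toy: Loose wooden cam toy with a small crank, 70 by 100 by 97 mm. Origin: centre of its underside.

How it is judged:
On the way, in this order (a step that is already met when the one before it is completed fails the run):
1. the turn catch is turned aside, clear of the grate ((value of joint turn_catch above 1.3 rad or value of joint turn_catch below -1.3 rad)), for 0.1 s.
2. the lever has raised the grate (value of joint grate above 0.18 rad and value of joint lift_lever above 0.45 rad), for 0.05 s.
At the end, for the whole second after the job is handed in: The grate rests open on the spring prop (0.17 to 0.235 rad, prop back within 0.1 rad of its rest), still, with the turn catch more than 1.3 rad aside (value of joint grate between 0.17 and 0.235 rad and value of joint prop below 0.1 rad and (value of joint turn_catch above 1.3 rad or value of joint turn_catch below -1.3 rad) and velocity of joint grate between -0.02 and 0.02 rad/s); the robot touches nothing.
It fails at once if the grate is lifted or held up by the robot itself instead of by the lever (contact force between the arm and grate above 2 N and value of joint grate above 0.03 rad).
It fails at once if the grate is thrown up off the lever (value of joint grate above 0.4 rad).
It fails at once if a loose thing on the bench is moved by more than 30 mm (distance of any of sanding_block, ply_offcut, batten, screwdriver, dust_brush, glue_bottle, cam_toy from where it was at the start of the episode above 0.03 m).
It also fails if it takes over 59 s, if anything falls off the work surface, if the arm or the gripper's body presses on something with over 40 N, if the wrist force passes 120 N, or if a joint passes its speed limit or range.

### The arm

A 7-joint arm with a two-finger parallel gripper is mounted at the origin on the work surface. World frame = base frame: x ahead of the robot, y to its left, z up, the work surface at z = 0. Lengths are in m, angles in rad, forces in N, time in s.
With the tool pointing down it reaches from about 0.4 to 0.85 m from the base axis. Payload 4.5 kg.
Tool frame: the origin (TCP) lies on the centre line of the jaws, within the pads' length; the fingertips stand 11 mm ahead of it and the grasp point (between the pads) lies 8 mm behind it; z points along the fingers, y is the line along which they close (so a half turn about z gives the same grasp; the last joint's range is limited). The gripper opens to 88 mm and grips with 3 to 60 N. Pads are 18 mm wide; open, the fingers measure 123 mm over their backs; the gripper's body (75 mm by 187 mm) begins 45 mm behind the grasp point.
Start: joints at [1.189, 0.689, -0.195, 1.565, 0.157, 0.902, -0.215], TCP at [0.252, -0.572, 0.25] pointing down, gripper open.
Joint ranges: [-3.01, 3.01], [-0.46, 2.08], [-1.47, 1.51], [0.13, 2.56], [-1, 4.14], [0.04, 2.09], [-2.66, 2.66]. Speed limits (rad/s): [2.57, 2.57, 3.14, 3.14, 3.14, 3.14, 3.14].

### API

Orientations are given as a unit quaternion [x, y, z, w].
In Python, from plant import * gives the robot as it stands. The module is installed in compiled form; this text tells all that it offers.
- The arm moves only by the tool send_rows, never from a script. Its argument "motion" is a list of rows, each an object of numbers: "x", "y", "z": the shift along the tool's x, y, z in cm; "rx", "ry", "rz": the turn, a rotation vector about the tool's x, y, z in rad; "jaw": the finger opening in cm, from 0 to 8.81. In form: [{"x": .., "y": .., "z": .., "rx": .., "ry": .., "rz": .., "jaw": ..}, ...]. A call has exactly 5 rows; each row shifts and turns the commanded pose from where the row before left it, along the tool's axes as they then stand; what a row does not reach is not made up. A row lasts 1/10 s, in which the tool goes at most 50 mm and 8.59 degrees, less where a joint would pass 70% of its speed; a pose out of reach is approached as far as the arm can. A call is refused whole if a number of a shift passes 5 or a number of a turn 0.15, either way. A call with a gripper value outside its range is refused whole. The fingers move at their own pace and stop on an object; "grip_force" is the grip in N (left out, the last holds). Time passes only in rows, so rows that do not move let the fingers close, or fill a call up. It gives the time, the measured TCP pose, the force, the opening and the grip force at its end, in the units of the state.
- get_state(): the state, without advancing time (a new reading comes with each control period).
- snapshot(name): name is "side" or "top"; returns a dict with "img" (400x640x3 uint8, red, green, blue), "vertical_fov" (degrees; the focal length in pixels is half the picture's height over the tangent of half this angle, whatever the lens; pixels are square), "cx", "cy" (the principal point, pixels), "extrinsics" (4x4, takes a point from camera to world coordinates). Camera axes: x right, y up, looking along -z (the intrinsics and any distortion apply to the point x, -y, -z); pixel columns grow to the right and rows downward; lengths in m; the calibration is good to about 2 mm. A picture is of the moment at which its call begins. There is no depth.
- finish_job(): hands the job in; it is judged then, once.
The state is a dict: "clock": time; "q": joint angles; "qd": joint speeds; "joint_torque": joint torques, N m; "tool_pos": TCP position; "eef_rot": TCP orientation; "contact_force": force on the tool from outside, world axes, zero at the start; "moment": the same for the moment, N m; "opening": opening from 0.0 (shut) to 1.0 (fully open); "finger_force": force on a finger pad.
Only numpy, scipy, OpenCV 4.12 (cv2) and the standard library are available. Lean on these libraries where they do the work, as an engineer would, in place of code of your own. Each camera call takes 0.05 s, during which the arm holds its last target. There are 200 camera calls.

## Working session

There is one attempt and no reset: what is moved stays moved. The work goes in short steps, Python scripts to look and compute and a tool call to move; the robot and the scene stay as the last step left them, time stands still between calls to the robot, and variables do not carry over. Pictures are saved under pics/ and viewed, at most 10 in all, crops included, and the job is handed in when it is done.

Besides the shell and the picture viewer there is one more tool, called after "Call:" as name(argument=value, ...) on one line, values as JSON. send_rows: Moves the arm, as the interface text tells. Its arguments: {"type":"object","properties":{"motion":{"type":"array"},"grip_force":{"type":"number"}},"required":["motion"]}

```bash
mkdir -p pics; cat > h.py <<'E'
from plant import *
import numpy as np, cv2
def snap(n,f=None):
    s=snapshot(n)
    if f: cv2.imwrite('pics/'+f,s['img'][:,:,::-1])
    return s
def ray(s,u,v):
    f=s['img'].shape[0]/2/np.tan(np.radians(s['vertical_fov'])/2)
    d=np.array([(u-s['cx'])/f,-(v-s['cy'])/f,-1.]); E=np.array(s['extrinsics'])
    return E[:3,3],E[:3,:3]@d
def onplane(s,u,v,z):
    o,d=ray(s,u,v); return o+d*(z-o[2])/d[2]
def proj(s,P):
    f=s['img'].shape[0]/2/np.tan(np.radians(s['vertical_fov'])/2)
    E=np.array(s['extrinsics']); c=E[:3,:3].T@(np.array(P)-E[:3,3])
    return s['cx']+f*c[0]/-c[2], s['cy']-f*c[1]/-c[2]
E
python3 - <<'E'
from h import *
for n in('top','side'):
    s=snap(n,n+'1.png'); print(n,{k:v for k,v in s.items() if k!='img'})
st=get_state();print(st)
E
```

```text
top {'vertical_fov': 43.77246758102524, 'cx': 323.6256723738961, 'cy': 202.10831551169372, 'extrinsics': array([[-7.00731328e-03,  9.96506053e-01, -8.32261030e-02,
         4.35511406e-01],
       [-9.99973464e-01, -7.14878068e-03, -1.40191461e-03,
         5.97341654e-02],
       [-1.99198155e-03,  8.32140709e-02,  9.96529704e-01,
         1.72061460e+00],
       [ 0.00000000e+00,  0.00000000e+00,  0.00000000e+00,
         1.00000000e+00]])}
side {'vertical_fov': 54.58965676082075, 'cx': 326.64232401449425, 'cy': 193.3207368819293, 'extrinsics': array([[-0.82116969,  0.31022696, -0.47899852, -0.00852512],
       [-0.57064221, -0.456529  ,  0.68260438,  0.87077731],
       [-0.00691443,  0.8338708 ,  0.55191637,  0.7948889 ],
       [ 0.        ,  0.        ,  0.        ,  1.        ]])}
{'clock': 0.1, 'q': array([ 1.18880294,  0.68987797, -0.1945268 ,  1.56620527,  0.15730406,
        0.90249069, -0.21511291]), 'qd': array([ 0.00072838, -0.00137011, -0.00029455, -0.00461135,  0.00172354,
       -0.00180463, -0.00122253]), 'joint_torque': array([-2.84212263e-03, -5.28493595e+01, -1.27152286e+00, -1.53837579e+01,
       -5.26129582e-02,  1.97774454e-03,  5.01028876e-05]), 'tool_pos': array([ 0.25219898, -0.57127989,  0.24901347]), 'eef_rot': array([ 9.78460000e-01,  2.06434971e-01, -2.19793047e-04, -7.64048060e-04]), 'contact_force': array([ 0.04825718, -0.116811  , -0.16197984]), 'moment': array([-0.00505666, -0.03659415, -0.00406069]), 'finger_force': 0.0, 'opening': 0.9972780687526377}
```

View pics/top1.png

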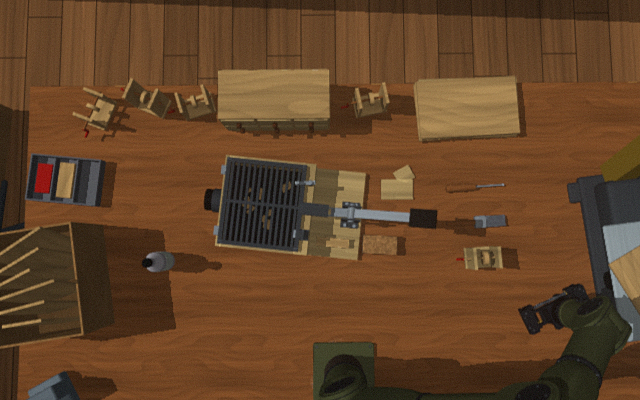

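View pics/side1.png

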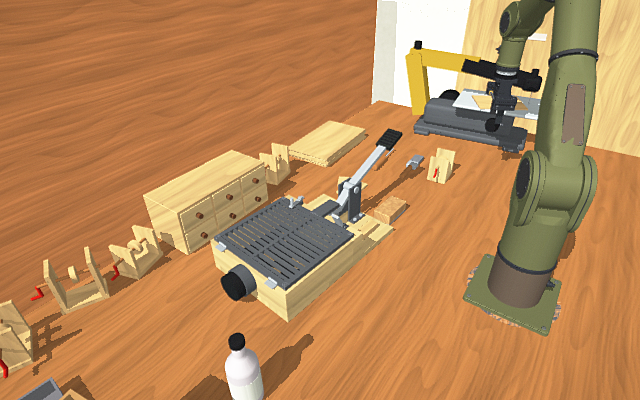

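The top view shows the box at about (265,205) px, its +x pointing image left (world +y). The catch is near (305,183), the lever runs to its black press plate at (423,218), and the batten, cork and plywood lie around the lever. The side view shows the same, with the plate at (389,140). I'll zoom in for precise pixels.

```bash
python3 - <<'E'
import cv2,numpy as np
a=cv2.imread('pics/top1.png')[145:270,205:455]; b=cv2.imread('pics/side1.png')[120:325,205:415]
a=cv2.resize(a,None,fx=3.2,fy=3.2,interpolation=cv2.INTER_CUBIC);b=cv2.resize(b,None,fx=2.8,fy=2.8,interpolation=cv2.INTER_CUBIC)
cv2.imwrite('pics/a.png',a);cv2.imwrite('pics/b.png',b)
E
```

```text
(no output)
```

View pics/a.png

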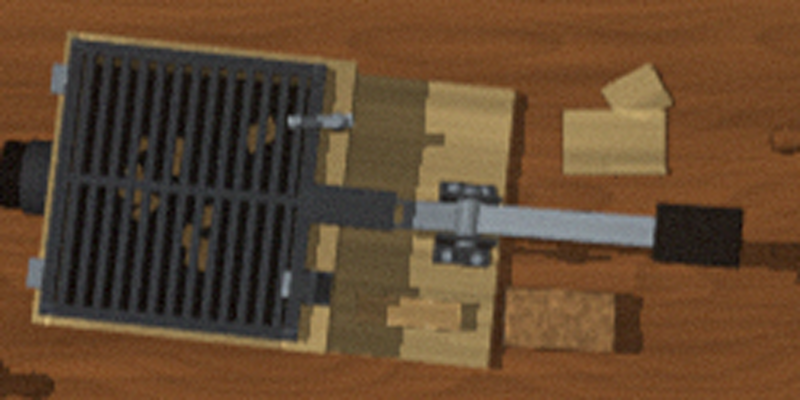

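View pics/b.png

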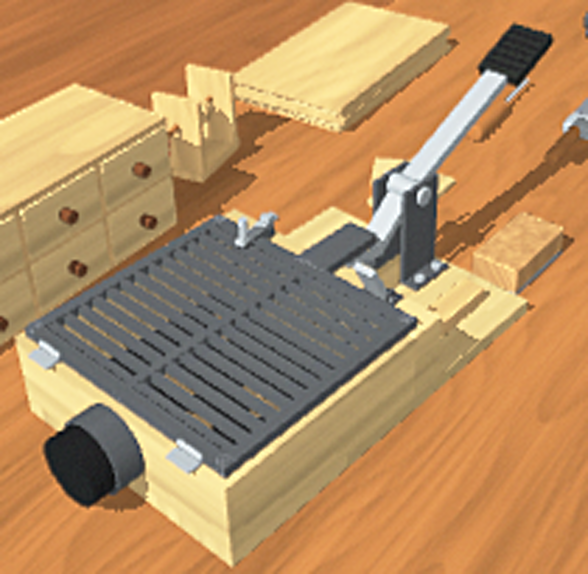

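Crop a shows the box's top corners at (70,33), (33,322), (326,352) and (355,62), and the base board's front corners at (517,92) and (492,367). The catch spans (290–352,122) and the plate spans (656–742, 204–265). Crop b shows the pin standing near (240,232), the catch pivot near (268,222) and the plate centre at (515,52).

```bash
cat >> h.py <<'E'
T=lambda u,v:(205+u/3.2,145+v/3.2)
S=lambda u,v:(205+u/2.8,120+v/2.8)
E
python3 - <<'E'
from h import *
from scipy.optimize import least_squares
s=snap('top');d=snap('side')
M=[(.3,-.15,.1),(.3,.15,.1),(0,.15,.1),(0,-.15,.1),(-.17,-.15,.018),(-.17,.15,.018)]
C=[(70,33),(33,322),(326,352),(355,62),(517,92),(492,367)]
W=np.array([onplane(s,*T(*c),m[2])[:2] for c,m in zip(C,M)]); print(W.round(4))
M=np.array(M)
R=lambda a:np.array([[np.cos(a),-np.sin(a)],[np.sin(a),np.cos(a)]])
# per-dist sizes
for i,j in((0,1),(1,2),(2,3),(3,0),(4,5)): print(i,j,np.linalg.norm(W[i]-W[j]).round(4))
r=least_squares(lambda p:(M[:,:2]@R(p[2]).T+p[:2]-W).ravel(),[.45,.1,1.5]);print(r.x,(r.fun*1000).round(1))
p=r.x
def w(P):return np.r_[R(p[2])@np.array(P[:2])+p[:2],P[2]]
iT=lambda q:((q[0]-205)*3.2,(q[1]-145)*3.2); iS=lambda q:((q[0]-205)*2.8,(q[1]-120)*2.8)
for n,P in dict(pivot=(.012,-.085,.12),pin0=(.052,-.085,.144),plate=(-.13-.208,0,.229),leverpin=(-.13,0,.128),c=(.3,.15,.1),c2=(0,.15,.1),b=(-.17,.15,.018)).items(): print(n,w(P).round(4),np.round(iT(proj(s,w(P)))),np.round(iS(proj(d,w(P)))))
print(onplane(s,*T(699,235),.229))
E
```

```text
[[ 0.7278  0.3796]
 [ 0.4317  0.4144]
 [ 0.3994  0.1175]
 [ 0.6955  0.0864]
 [ 0.6748 -0.0866]
 [ 0.3805 -0.0559]]
0 1 0.2981
1 2 0.2987
2 3 0.2977
3 0 0.2949
4 5 0.2959
[0.54685944 0.09949475 1.46091551] [ 1.   1.7 -1.1 -0.3 -1.6 -1.5  0.4 -3.4  2.6  0.7 -1.4  2.8]
pivot [0.6327 0.1021 0.12  ] [340. 120.] [266. 217.]
pin0 [0.637  0.1419 0.144 ] [299. 113.] [239. 214.]
plate [ 0.5098 -0.2365  0.229 ] [698. 234.] [514.  45.]
leverpin [ 0.5326 -0.0297  0.128 ] [471. 218.] [405. 185.]
c [0.4307 0.4141 0.1   ] [ 33. 323.] [226. 487.]
c2 [0.3978 0.1159 0.1   ] [328. 354.] [442. 313.]
b [ 0.3791 -0.053   0.018 ] [489. 368.] [527. 298.]
[ 0.50883022 -0.23695911  0.229     ]
```

The box pose agrees with the sizes given: origin (0.547, 0.099), heading 1.461 rad, plate at (0.51,-0.237). The catch is near 0 rad. My plan is to push the catch to negative with closed fingers, turning the tool as it follows the arc. First I'll go up, shut the jaws and align.

Call:
send_rows(motion=[{"z":-2,"rz":0.105,"jaw":0},{"z":-2,"rz":0.105,"jaw":0},{"z":-2,"rz":0.105,"jaw":0},{"z":-2,"rz":0.105,"jaw":0},{"z":-2,"rz":0.105,"jaw":0}], grip_force=10)

```text
schema error: expected keys x, y, z, rx, ry, rz, jaw
```

```bash
cat >> h.py <<'E'
from scipy.spatial.transform import Rotation as Ro
def box(P,p=(.5469,.0995,1.461)):
    c,s_=np.cos(p[2]),np.sin(p[2]);return np.array([p[0]+c*P[0]-s_*P[1],p[1]+s_*P[0]+c*P[1],P[2]])
def togo(P):
    st=get_state();r=Ro.from_quat(st['eef_rot']);m=r.as_matrix()
    print('pos',st['tool_pos'].round(4),'togo tool cm',(m.T@(np.array(P)-st['tool_pos'])*100).round(2),'xdir',np.arctan2(m[1,0],m[0,0]).round(3),'q',st['q'].round(2),'F',st['contact_force'].round(1),'open',round(st['opening'],3),'t',st['clock'])
    print('tilt',m[2,:].round(3))
E
python3 - <<'E'
from h import *
togo(box((.052,-.053,.34)))
E
```

```text
pos [ 0.2523 -0.5714  0.2492] togo tool cm [ 61.25 -51.32  -9.03] xdir 0.416 q [ 1.19  0.69 -0.19  1.57  0.16  0.9  -0.22] F [-0.5 -0.8 -0.3] open 0.998 t 0.2
tilt [-0.    -0.001 -1.   ]
```

Call:
send_rows(motion=[{"x":0,"y":0,"z":-2,"rx":0,"ry":0,"rz":0.105,"jaw":0},{"x":0,"y":0,"z":-2,"rx":0,"ry":0,"rz":0.105,"jaw":0},{"x":0,"y":0,"z":-2,"rx":0,"ry":0,"rz":0.105,"jaw":0},{"x":0,"y":0,"z":-2,"rx":0,"ry":0,"rz":0.105,"jaw":0},{"x":0,"y":0,"z":-2,"rx":0,"ry":0,"rz":0.105,"jaw":0}], grip_force=10)

```text
clock: 0.7
tool_pos: [0.2524, -0.5715, 0.3503]
eef_rot: [0.998, -0.057, -0.0, -0.0]
contact_force: [0.4, 0.2, -0.6]
opening: 0.572
finger_force: 0.0
```

```bash
python3 - <<'E'
from h import *
togo(box((.052,-.053,.34)))
E
```

```text
pos [ 0.2524 -0.5715  0.3503] togo tool cm [ 26.95 -75.22   1.07] xdir -0.113 q [ 1.11  0.59 -0.05  1.43  0.03  1.12 -0.63] F [ 0.4  0.2 -0.6] open 0.572 t 0.7
tilt [-0.    -0.001 -1.   ]
```

Call:
send_rows(motion=[{"x":1.35,"y":-3.76,"z":0,"rx":0,"ry":0,"rz":0,"jaw":0},{"x":1.35,"y":-3.76,"z":0,"rx":0,"ry":0,"rz":0,"jaw":0},{"x":1.35,"y":-3.76,"z":0,"rx":0,"ry":0,"rz":0,"jaw":0},{"x":1.35,"y":-3.76,"z":0,"rx":0,"ry":0,"rz":0,"jaw":0},{"x":1.35,"y":-3.76,"z":0,"rx":0,"ry":0,"rz":0,"jaw":0}])

```text
clock: 1.2
tool_pos: [0.3405, -0.3906, 0.3497]
eef_rot: [0.999, -0.055, 0.0, -0.0]
contact_force: [0.5, -0.6, -0.0]
opening: 0.116
finger_force: 0.0
```

Call:
send_rows(motion=[{"x":1.35,"y":-3.76,"z":0,"rx":0,"ry":0,"rz":0,"jaw":0},{"x":1.35,"y":-3.76,"z":0,"rx":0,"ry":0,"rz":0,"jaw":0},{"x":1.35,"y":-3.76,"z":0,"rx":0,"ry":0,"rz":0,"jaw":0},{"x":1.35,"y":-3.76,"z":0,"rx":0,"ry":0,"rz":0,"jaw":0},{"x":1.35,"y":-3.76,"z":0,"rx":0,"ry":0,"rz":0,"jaw":0}])

```text
clock: 1.7
tool_pos: [0.428, -0.2111, 0.3498]
eef_rot: [0.999, -0.055, 0.0, 0.0]
contact_force: [0.9, -0.7, -0.5]
opening: 0.007
finger_force: 0.0
```

Call:
send_rows(motion=[{"x":1.35,"y":-3.76,"z":0,"rx":0,"ry":0,"rz":0,"jaw":0},{"x":1.35,"y":-3.76,"z":0,"rx":0,"ry":0,"rz":0,"jaw":0},{"x":1.35,"y":-3.76,"z":0,"rx":0,"ry":0,"rz":0,"jaw":0},{"x":1.35,"y":-3.76,"z":0,"rx":0,"ry":0,"rz":0,"jaw":0},{"x":1.35,"y":-3.76,"z":0,"rx":0,"ry":0,"rz":0,"jaw":0}])

```text
clock: 2.2
tool_pos: [0.5156, -0.0316, 0.3497]
eef_rot: [0.999, -0.055, -0.0, 0.0]
contact_force: [0.4, -0.1, 0.6]
opening: 0.008
finger_force: 0.0
```

```bash
python3 - <<'E'
from h import *
togo(box((.052,-.053,.34)))
E
```

```text
pos [ 0.5156 -0.0316  0.3497] togo tool cm [  6.99 -18.57   0.96] xdir -0.109 q [ 0.06  0.42 -0.13  1.75  0.07  0.97 -1.78] F [ 0.4 -0.1  0.6] open 0.008 t 2.2
tilt [-0.  0. -1.]
```

Call:
send_rows(motion=[{"x":1.4,"y":-3.71,"z":0.2,"rx":0,"ry":0,"rz":0,"jaw":0},{"x":1.4,"y":-3.71,"z":0.2,"rx":0,"ry":0,"rz":0,"jaw":0},{"x":1.4,"y":-3.71,"z":0.2,"rx":0,"ry":0,"rz":0,"jaw":0},{"x":1.4,"y":-3.71,"z":0.2,"rx":0,"ry":0,"rz":0,"jaw":0},{"x":1.4,"y":-3.71,"z":0.2,"rx":0,"ry":0,"rz":0,"jaw":0}])

```text
clock: 2.7
tool_pos: [0.6054, 0.145, 0.3394]
eef_rot: [0.999, -0.055, -0.0, 0.0]
contact_force: [0.5, 0.1, -0.5]
opening: 0.002
finger_force: 0.0
```

Call:
send_rows(motion=[{"x":0,"y":0,"z":0,"rx":0,"ry":0,"rz":-0.1257,"jaw":0},{"x":0,"y":0,"z":0,"rx":0,"ry":0,"rz":-0.1257,"jaw":0},{"x":0,"y":0,"z":0,"rx":0,"ry":0,"rz":-0.1257,"jaw":0},{"x":0,"y":0,"z":0,"rx":0,"ry":0,"rz":-0.1257,"jaw":0},{"x":0,"y":0,"z":0,"rx":0,"ry":0,"rz":-0.1257,"jaw":0}])

```text
clock: 3.2
tool_pos: [0.6048, 0.1435, 0.3394]
eef_rot: [0.966, 0.259, -0.0, 0.0]
contact_force: [-0.4, -1.0, -1.1]
opening: 0.005
finger_force: 0.0
```

Call:
send_rows(motion=[{"x":0,"y":0,"z":0,"rx":0,"ry":0,"rz":-0.1257,"jaw":0},{"x":0,"y":0,"z":0,"rx":0,"ry":0,"rz":-0.1257,"jaw":0},{"x":0,"y":0,"z":0,"rx":0,"ry":0,"rz":-0.1257,"jaw":0},{"x":0,"y":0,"z":0,"rx":0,"ry":0,"rz":-0.1257,"jaw":0},{"x":0,"y":0,"z":0,"rx":0,"ry":0,"rz":-0.1257,"jaw":0}])

```text
clock: 3.7
tool_pos: [0.6049, 0.1434, 0.3395]
eef_rot: [0.838, 0.545, -0.0, 0.0]
contact_force: [-1.2, -1.0, 0.1]
opening: 0.005
finger_force: 0.0
```

Call:
send_rows(motion=[{"x":0,"y":0,"z":0,"rx":0,"ry":0,"rz":-0.1257,"jaw":0},{"x":0,"y":0,"z":0,"rx":0,"ry":0,"rz":-0.1257,"jaw":0},{"x":0,"y":0,"z":0,"rx":0,"ry":0,"rz":-0.1257,"jaw":0},{"x":0,"y":0,"z":0,"rx":0,"ry":0,"rz":-0.1257,"jaw":0},{"x":0,"y":0,"z":0,"rx":0,"ry":0,"rz":-0.1257,"jaw":0}])

```text
clock: 4.2
tool_pos: [0.6049, 0.1434, 0.3394]
eef_rot: [0.629, 0.777, -0.0, -0.0]
contact_force: [-0.6, -1.0, -0.8]
opening: 0.008
finger_force: 0.0
```

Call:
send_rows(motion=[{"x":0,"y":0,"z":0,"rx":0,"ry":0,"rz":-0.1257,"jaw":0},{"x":0,"y":0,"z":0,"rx":0,"ry":0,"rz":-0.1257,"jaw":0},{"x":0,"y":0,"z":0,"rx":0,"ry":0,"rz":-0.1257,"jaw":0},{"x":0,"y":0,"z":0,"rx":0,"ry":0,"rz":-0.1257,"jaw":0},{"x":0,"y":0,"z":0,"rx":0,"ry":0,"rz":-0.1257,"jaw":0}])

```text
clock: 4.7
tool_pos: [0.6049, 0.1433, 0.3394]
eef_rot: [0.358, 0.934, -0.0, -0.0]
contact_force: [-0.7, 0.2, 0.2]
opening: 0.003
finger_force: 0.0
```

Call:
send_rows(motion=[{"x":0,"y":0,"z":0,"rx":0,"ry":0,"rz":-0.1257,"jaw":0},{"x":0,"y":0,"z":0,"rx":0,"ry":0,"rz":-0.1257,"jaw":0},{"x":0,"y":0,"z":0,"rx":0,"ry":0,"rz":-0.1257,"jaw":0},{"x":0,"y":0,"z":0,"rx":0,"ry":0,"rz":-0.1257,"jaw":0},{"x":0,"y":0,"z":0,"rx":0,"ry":0,"rz":-0.1257,"jaw":0}])

```text
clock: 5.2
tool_pos: [0.605, 0.1432, 0.3394]
eef_rot: [0.052, 0.999, -0.0, -0.0]
contact_force: [0.2, 0.8, -0.9]
opening: 0.007
finger_force: 0.0
```

```bash
python3 - <<'E'
from h import *
togo(box((.052,-.053,.138)))
E
```

```text
pos [0.605  0.1432 0.3394] togo tool cm [-2.000e-02  2.300e-01  2.014e+01] xdir 3.038 q [ 0.18  0.74 -0.97  1.43  0.62  1.29  0.63] F [ 0.2  0.8 -0.9] open 0.007 t 5.2
tilt [ 0.    -0.001 -1.   ]
```

Call:
send_rows(motion=[{"x":0,"y":0,"z":3.4,"rx":0,"ry":0,"rz":0,"jaw":0},{"x":0,"y":0,"z":3.4,"rx":0,"ry":0,"rz":0,"jaw":0},{"x":0,"y":0,"z":3.4,"rx":0,"ry":0,"rz":0,"jaw":0},{"x":0,"y":0,"z":3.4,"rx":0,"ry":0,"rz":0,"jaw":0},{"x":0,"y":0,"z":2,"rx":0,"ry":0,"rz":0,"jaw":0}])

```text
clock: 5.7
tool_pos: [0.6039, 0.1423, 0.1806]
eef_rot: [0.054, 0.999, -0.001, -0.002]
contact_force: [0.2, 0.2, -0.5]
opening: 0.01
finger_force: 0.0
```

```bash
python3 - <<'E'
from h import *
togo(box((.052,-.053,.138)))
i=snap('side')['img'][100:260,220:420,::-1]
cv2.imwrite('pics/c.png',cv2.resize(i,None,fx=3.5,fy=3.5,interpolation=cv2.INTER_CUBIC))
E
```

```text
pos [0.6039 0.1423 0.1806] togo tool cm [-0.12  0.33  4.26] xdir 3.033 q [ 0.14  0.9  -0.87  1.62  0.79  1.01  0.48] F [ 0.2  0.2 -0.5] open 0.01 t 5.7
tilt [ 0.003 -0.003 -1.   ]
```

View pics/c.png

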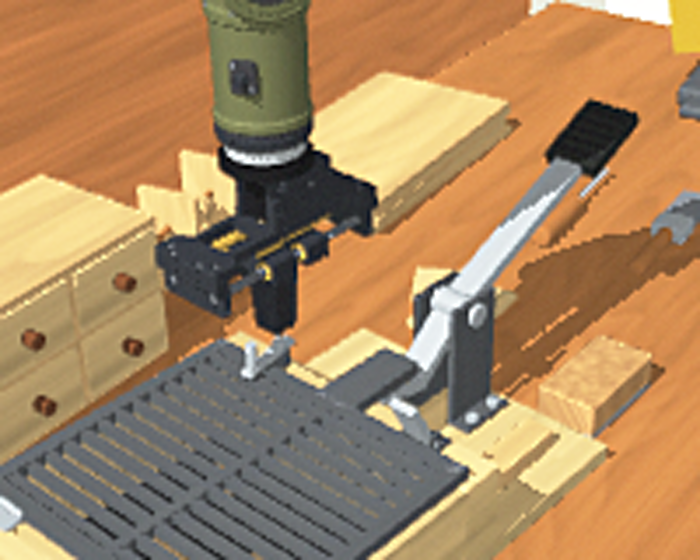

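The picture shows the closed fingertips at about (275,330). They are on the robot side of the catch pin at (250,358), with the lever and plate clear.

Call:
send_rows(motion=[{"x":0,"y":0.15,"z":1.5,"rx":0,"ry":0,"rz":0,"jaw":0},{"x":0,"y":0.15,"z":1.3,"rx":0,"ry":0,"rz":0,"jaw":0},{"x":0,"y":0,"z":1.0,"rx":0,"ry":0,"rz":0,"jaw":0},{"x":0,"y":0,"z":0.4,"rx":0,"ry":0,"rz":0,"jaw":0},{"x":0,"y":0,"z":0,"rx":0,"ry":0,"rz":0,"jaw":0}])

```text
clock: 6.25
tool_pos: [0.6053, 0.1464, 0.1414]
eef_rot: [0.054, 0.999, -0.0, -0.0]
contact_force: [-0.1, 0.1, 0.1]
opening: 0.002
finger_force: 0.0
```

```bash
python3 - <<'E'
from h import *
togo(box((.052,-.071,.138)))
E
```

```text
pos [0.6053 0.1464 0.1414] togo tool cm [-1.81 -0.11  0.34] xdir 3.033 q [ 0.12  0.95 -0.83  1.65  0.84  0.94  0.43] F [-0.1  0.1  0.1] open 0.002 t 6.25
tilt [ 0. -0. -1.]
```

Call:
send_rows(motion=[{"x":-0.5,"y":-0.1,"z":0.3,"rx":0,"ry":0,"rz":0.015,"jaw":0},{"x":-0.5,"y":0,"z":0,"rx":0,"ry":0,"rz":0,"jaw":0},{"x":-0.4,"y":0,"z":0,"rx":0,"ry":0,"rz":0,"jaw":0},{"x":-0.4,"y":0,"z":0,"rx":0,"ry":0,"rz":0,"jaw":0},{"x":0,"y":0,"z":0,"rx":0,"ry":0,"rz":0,"jaw":0}])

```text
clock: 6.75
tool_pos: [0.6237, 0.1436, 0.1389]
eef_rot: [0.062, 0.998, 0.0, 0.0]
contact_force: [0.3, 0.5, -0.3]
opening: 0.006
finger_force: 0.0
```

Call:
send_rows(motion=[{"x":-0.57,"y":0.16,"z":0,"rx":0,"ry":0,"rz":0.14,"jaw":0},{"x":-0.57,"y":0.16,"z":0,"rx":0,"ry":0,"rz":0.14,"jaw":0},{"x":-0.57,"y":0.16,"z":0,"rx":0,"ry":0,"rz":0.14,"jaw":0},{"x":-0.57,"y":0.16,"z":0,"rx":0,"ry":0,"rz":0.14,"jaw":0},{"x":0,"y":0,"z":0,"rx":0,"ry":0,"rz":0,"jaw":0}])

```text
clock: 7.25
tool_pos: [0.647, 0.1415, 0.1387]
eef_rot: [0.336, 0.942, -0.0, 0.001]
contact_force: [-1.7, 0.0, 0.6]
opening: 0.006
finger_force: 0.0
```

```bash
python3 - <<'E'
from h import *
a=-.56
togo(box((.012+.04*np.cos(a)-.014*np.sin(a),-.085+.04*np.sin(a)+.014*np.cos(a),.138)))
i=snap('side')['img'][160:260,230:370,::-1]
cv2.imwrite('pics/d.png',cv2.resize(i,None,fx=5,fy=5,interpolation=cv2.INTER_CUBIC))
E
```

```text
pos [0.647  0.1415 0.1387] togo tool cm [0.07 0.02 0.07] xdir 2.457 q [ 0.06  0.96 -0.7   1.52  0.72  0.94  0.02] F [-1.7  0.   0.6] open 0.006 t 7.25
tilt [-0.001 -0.    -1.   ]
```

View pics/d.png

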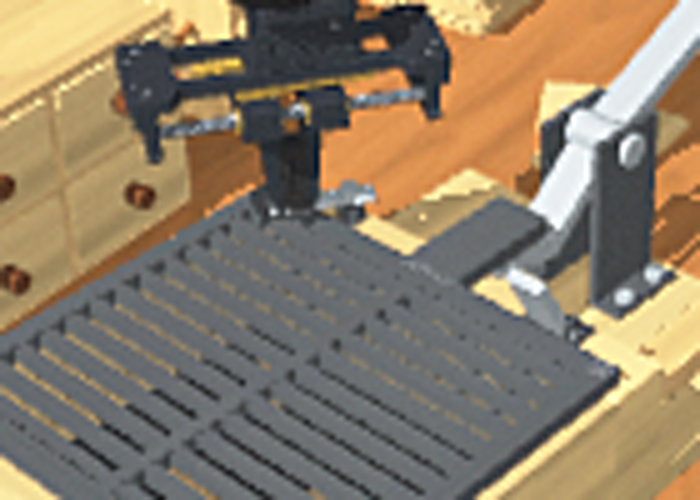

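The fingers at (290,200) now hide the pin, and the wing at (345,195) has turned with them. Contact force is about 1.7 N, which fits the pin. I'll carry on along the arc to about -1.6.

Call:
send_rows(motion=[{"x":-0.57,"y":0.16,"z":0,"rx":0,"ry":0,"rz":0.14,"jaw":0},{"x":-0.57,"y":0.16,"z":0,"rx":0,"ry":0,"rz":0.14,"jaw":0},{"x":-0.57,"y":0.16,"z":0,"rx":0,"ry":0,"rz":0.14,"jaw":0},{"x":-0.57,"y":0.16,"z":0,"rx":0,"ry":0,"rz":0.14,"jaw":0},{"x":0,"y":0,"z":0,"rx":0,"ry":0,"rz":0,"jaw":0}])

```text
clock: 7.8
tool_pos: [0.6655, 0.1279, 0.1387]
eef_rot: [0.582, 0.813, -0.0, 0.0]
contact_force: [0.2, 0.2, -0.7]
opening: 0.004
finger_force: 0.0
```

Call:
send_rows(motion=[{"x":-0.57,"y":0.16,"z":0,"rx":0,"ry":0,"rz":0.14,"jaw":0},{"x":-0.57,"y":0.16,"z":0,"rx":0,"ry":0,"rz":0.14,"jaw":0},{"x":-0.57,"y":0.16,"z":0,"rx":0,"ry":0,"rz":0.14,"jaw":0},{"x":-0.4,"y":0.1,"z":0,"rx":0,"ry":0,"rz":0.08,"jaw":0},{"x":0,"y":0,"z":0,"rx":0,"ry":0,"rz":0,"jaw":0}])

```text
clock: 8.3
tool_pos: [0.6737, 0.1085, 0.1387]
eef_rot: [0.764, 0.645, -0.0, 0.0]
contact_force: [0.8, -0.6, 0.3]
opening: 0.005
finger_force: 0.0
```

```bash
python3 - <<'E'
from h import *
a=-1.62
togo(box((.012+.04*np.cos(a)-.014*np.sin(a),-.085+.04*np.sin(a)+.014*np.cos(a),.138)))
E
```

```text
pos [0.6737 0.1085 0.1387] togo tool cm [0.12 0.05 0.07] xdir 1.403 q [-0.    0.93 -0.45  1.46  0.48  0.87 -0.78] F [ 0.8 -0.6  0.3] open 0.005 t 8.3
tilt [-0. -0. -1.]
```

Call:
send_rows(motion=[{"x":1,"y":0,"z":0,"rx":0,"ry":0,"rz":0,"jaw":0},{"x":0,"y":0,"z":-3,"rx":0,"ry":0,"rz":0,"jaw":0},{"x":0,"y":0,"z":-4,"rx":0,"ry":0,"rz":0,"jaw":0},{"x":0,"y":0,"z":-4.5,"rx":0,"ry":0,"rz":0,"jaw":0},{"x":0,"y":0,"z":-4.5,"rx":0,"ry":0,"rz":0,"jaw":0}])

```text
clock: 8.8
tool_pos: [0.6754, 0.1194, 0.3003]
eef_rot: [0.764, 0.646, 0.0, -0.0]
contact_force: [0.1, 0.1, -0.4]
opening: 0.004
finger_force: 0.0
```

```bash
python3 - <<'E'
from h import *
togo(box((-.34,0,.30)))
i=snap('side')['img'][160:260,230:370,::-1]
cv2.imwrite('pics/e.png',cv2.resize(i,None,fx=5,fy=5,interpolation=cv2.INTER_CUBIC))
E
```

```text
pos [0.6754 0.1194 0.3003] togo tool cm [-3.805e+01 -1.038e+01  3.000e-02] xdir 1.403 q [ 0.    0.76 -0.51  1.28  0.37  1.19 -0.7 ] F [ 0.1  0.1 -0.4] open 0.004 t 8.8
tilt [ 0. -0. -1.]
```

View pics/e.png

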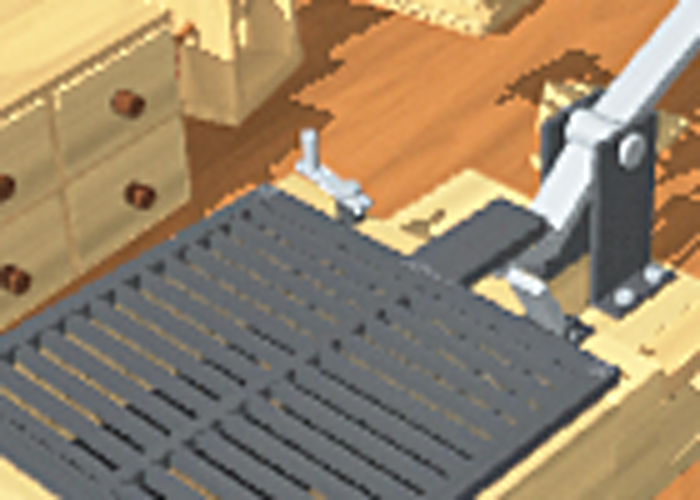

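The picture shows the catch aside: the pin top is at (308,132), the pivot near (350,200), and the wing lies along the rail, off the grate. Next I move over the plate and check the angle numerically.

Call:
send_rows(motion=[{"x":-3.8,"y":-1.04,"z":0,"rx":0,"ry":0,"rz":0,"jaw":0},{"x":-3.8,"y":-1.04,"z":0,"rx":0,"ry":0,"rz":0,"jaw":0},{"x":-3.8,"y":-1.04,"z":0,"rx":0,"ry":0,"rz":0,"jaw":0},{"x":-3.8,"y":-1.04,"z":0,"rx":0,"ry":0,"rz":0,"jaw":0},{"x":-3.8,"y":-1.04,"z":0,"rx":0,"ry":0,"rz":0,"jaw":0}])

```text
clock: 9.35
tool_pos: [0.5914, -0.0603, 0.2987]
eef_rot: [0.764, 0.645, 0.0, 0.0]
contact_force: [1.0, 0.0, 0.2]
opening: 0.005
finger_force: 0.0
```

Call:
send_rows(motion=[{"x":-3.8,"y":-1.04,"z":0,"rx":0,"ry":0,"rz":-0.02,"jaw":0},{"x":-3.8,"y":-1.04,"z":0,"rx":0,"ry":0,"rz":-0.02,"jaw":0},{"x":-3.8,"y":-1.04,"z":0,"rx":0,"ry":0,"rz":-0.02,"jaw":0},{"x":-3.8,"y":-1.04,"z":0,"rx":0,"ry":0,"rz":0,"jaw":0},{"x":-3.8,"y":-1.04,"z":0,"rx":0,"ry":0,"rz":0,"jaw":0}])

```text
clock: 9.85
tool_pos: [0.5143, -0.2417, 0.2989]
eef_rot: [0.744, 0.668, 0.0, 0.0]
contact_force: [0.5, -0.1, 0.2]
opening: 0.005
finger_force: 0.0
```

```bash
python3 - <<'E'
from h import *
togo(box((-.34,0,.25)))
s=snap('side')
t=onplane(s,230+308/5,160+132/5,.144); v=onplane(s,230+352/5,160+198/5,.12)
d=(t-v)[:2]; print(t,v,np.arctan2(d[1],d[0])-1.461,np.linalg.norm(d))
# tip path
for phi in (0,.1,.2,.3,.4,.5,.6,.65,.7,.765):
    a=np.arctan2(101,208)-phi; print(phi,(-.13-.2312*np.cos(a)).round(4),(.128+.2312*np.sin(a)).round(4))
E
```

```text
pos [ 0.5143 -0.2417  0.2989] togo tool cm [ 0.27 -0.51  4.89] xdir 1.463 q [ 0.7   0.6  -0.58  1.67  0.38  0.99 -0.12] F [ 0.5 -0.1  0.2] open 0.005 t 9.85
tilt [-0.     0.001 -1.   ]
[0.66952227 0.09519416 0.144     ] [0.62409294 0.11034099 0.12      ] -1.7828242285950182 0.04788789744413181
0 -0.338 0.229
0.1 -0.347 0.2077
0.2 -0.3539 0.1857
0.3 -0.3585 0.163
0.4 -0.3609 0.14
0.5 -0.3609 0.1169
0.6 -0.3587 0.0939
0.65 -0.3567 0.0825
0.7 -0.3541 0.0713
0.765 -0.35 0.0568
```

The catch reads roughly -1.6 to -1.78 (the pivot pixel is coarse), so it is well aside. Next I come down just above the plate, then press along its arc.

Call:
send_rows(motion=[{"x":0.1,"y":-0.25,"z":1.5,"rx":0,"ry":0,"rz":0,"jaw":0},{"x":0.1,"y":-0.26,"z":1.5,"rx":0,"ry":0,"rz":0,"jaw":0},{"x":0,"y":0,"z":1.2,"rx":0,"ry":0,"rz":0,"jaw":0},{"x":0,"y":0,"z":0.7,"rx":0,"ry":0,"rz":0,"jaw":0},{"x":0,"y":0,"z":0,"rx":0,"ry":0,"rz":0,"jaw":0}])

```text
clock: 10.4
tool_pos: [0.5096, -0.2379, 0.2489]
eef_rot: [0.745, 0.667, -0.0, -0.001]
contact_force: [-0.3, -0.3, 0.1]
opening: 0.004
finger_force: 0.0
```

Call:
send_rows(motion=[{"x":-0.1,"y":0,"z":0.4,"rx":0,"ry":0,"rz":0,"jaw":0},{"x":-0.2,"y":0,"z":0.6,"rx":0,"ry":0,"rz":0,"jaw":0},{"x":-0.3,"y":0,"z":0.7,"rx":0,"ry":0,"rz":0,"jaw":0},{"x":-0.3,"y":0,"z":0.8,"rx":0,"ry":0,"rz":0,"jaw":0},{"x":-0.3,"y":0,"z":0.8,"rx":0,"ry":0,"rz":0,"jaw":0}])

```text
clock: 10.9
tool_pos: [0.5095, -0.2502, 0.2178]
eef_rot: [0.746, 0.666, 0.001, 0.001]
contact_force: [-0.5, 2.1, 8.2]
opening: 0.004
finger_force: 4.3
```

```bash
python3 - <<'E'
from h import *
togo(box((-.3609,0,.14+.014)))
s=snap('side','f.png')
E
```

```text
pos [ 0.5095 -0.2502  0.2178] togo tool cm [-0.92 -0.13  6.38] xdir 1.459 q [ 0.69  0.69 -0.53  1.77  0.46  0.8  -0.18] F [-0.5  2.1  8.2] open 0.004 t 10.9
tilt [-0.     0.003 -1.   ]
```

View pics/f.png

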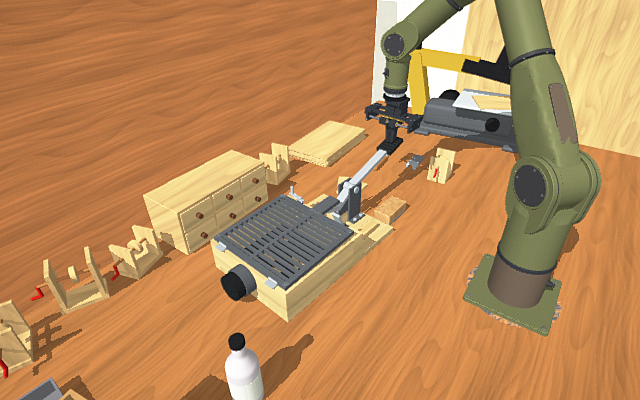

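The picture shows the fingertips on the press plate at about (393,146), pressing with 8 N, and the lever moving. I'll continue along the arc.

Call:
send_rows(motion=[{"x":-0.25,"y":0,"z":0.8,"rx":0,"ry":0,"rz":0,"jaw":0},{"x":-0.2,"y":0,"z":0.8,"rx":0,"ry":0,"rz":0,"jaw":0},{"x":-0.2,"y":0,"z":0.8,"rx":0,"ry":0,"rz":0,"jaw":0},{"x":-0.15,"y":0,"z":0.8,"rx":0,"ry":0,"rz":0,"jaw":0},{"x":-0.1,"y":0,"z":0.8,"rx":0,"ry":0,"rz":0,"jaw":0}])

```text
clock: 11.45
tool_pos: [0.5084, -0.26, 0.1777]
eef_rot: [0.746, 0.666, 0.0, 0.002]
contact_force: [-0.9, -1.3, 7.5]
opening: 0.008
finger_force: 4.0
```

Call:
send_rows(motion=[{"x":-0.05,"y":0,"z":0.8,"rx":0,"ry":0,"rz":0,"jaw":0},{"x":0,"y":0,"z":0.8,"rx":0,"ry":0,"rz":0,"jaw":0},{"x":0,"y":0,"z":0.8,"rx":0,"ry":0,"rz":0,"jaw":0},{"x":0,"y":0,"z":0.8,"rx":0,"ry":0,"rz":0,"jaw":0},{"x":0,"y":0,"z":0.8,"rx":0,"ry":0,"rz":0,"jaw":0}])

```text
clock: 11.95
tool_pos: [0.508, -0.2629, 0.1377]
eef_rot: [0.746, 0.666, -0.001, 0.003]
contact_force: [-1.0, -4.4, 8.2]
opening: 0.005
finger_force: 4.0
```

```bash
python3 - <<'E'
from h import *
togo(box((-.3547,0,.087)))
E
```

```text
pos [ 0.508  -0.2629  0.1377] togo tool cm [ 1.   -0.12  5.07] xdir 1.456 q [ 0.66  0.81 -0.45  1.82  0.56  0.64 -0.25] F [-1.  -4.4  8.2] open 0.005 t 11.95
tilt [-0.005  0.003 -1.   ]
```

Call:
send_rows(motion=[{"x":0,"y":0,"z":0.8,"rx":0,"ry":0,"rz":0,"jaw":0},{"x":0.1,"y":0,"z":0.8,"rx":0,"ry":0,"rz":0,"jaw":0},{"x":0.1,"y":0,"z":0.8,"rx":0,"ry":0,"rz":0,"jaw":0},{"x":0.1,"y":0,"z":0.8,"rx":0,"ry":0,"rz":0,"jaw":0},{"x":0.15,"y":0,"z":0.7,"rx":0,"ry":0,"rz":0,"jaw":0}])

```text
clock: 12.45
tool_pos: [0.5084, -0.2591, 0.0984]
eef_rot: [0.747, 0.665, -0.001, 0.003]
contact_force: [-0.9, -6.1, 6.0]
opening: 0.004
finger_force: 3.3
```

Call:
send_rows(motion=[{"x":0.15,"y":0,"z":0.5,"rx":0,"ry":0,"rz":0,"jaw":0},{"x":0.1,"y":0,"z":0.4,"rx":0,"ry":0,"rz":0,"jaw":0},{"x":0,"y":0,"z":0.2,"rx":0,"ry":0,"rz":0,"jaw":0},{"x":0,"y":0,"z":0,"rx":0,"ry":0,"rz":0,"jaw":0},{"x":0,"y":0,"z":0,"rx":0,"ry":0,"rz":0,"jaw":0}])

```text
clock: 12.95
tool_pos: [0.5086, -0.2555, 0.0874]
eef_rot: [0.746, 0.666, -0.001, 0.002]
contact_force: [0.2, -4.7, 3.7]
opening: 0.007
finger_force: 2.5
```

```bash
python3 - <<'E'
from h import *
togo(box((-.3547,0,.087)))
i=snap('side')['img'][130:300,200:420,::-1]
cv2.imwrite('pics/g.png',cv2.resize(i,None,fx=3.5,fy=3.5,interpolation=cv2.INTER_CUBIC))
E
```

```text
pos [ 0.5086 -0.2555  0.0874] togo tool cm [ 0.24 -0.09  0.03] xdir 1.457 q [ 0.61  0.88 -0.39  1.85  0.62  0.53 -0.31] F [ 0.2 -4.7  3.7] open 0.007 t 12.95
tilt [-0.004  0.002 -1.   ]
```

View pics/g.png

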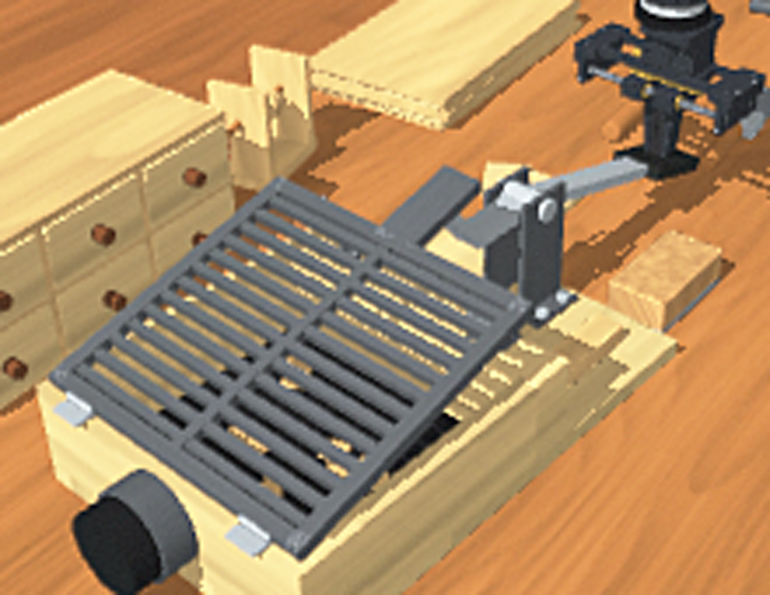

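The picture shows the grate raised with its front edge from (280,185) to (525,305), and the lever down at the plate at (660,160). TCP height puts the lever near 0.69. I'll let it back gently.

Call:
send_rows(motion=[{"x":0,"y":0,"z":-0.3,"rx":0,"ry":0,"rz":0,"jaw":0},{"x":0,"y":0,"z":-0.5,"rx":0,"ry":0,"rz":0,"jaw":0},{"x":-0.1,"y":0,"z":-0.6,"rx":0,"ry":0,"rz":0,"jaw":0},{"x":-0.1,"y":0,"z":-0.6,"rx":0,"ry":0,"rz":0,"jaw":0},{"x":-0.1,"y":0,"z":-0.6,"rx":0,"ry":0,"rz":0,"jaw":0}])

```text
clock: 13.5
tool_pos: [0.508, -0.2562, 0.1137]
eef_rot: [0.746, 0.666, 0.0, 0.001]
contact_force: [-0.7, -5.1, 5.0]
opening: 0.006
finger_force: 2.9
```

Call:
send_rows(motion=[{"x":0,"y":0,"z":-0.6,"rx":0,"ry":0,"rz":0,"jaw":0},{"x":0,"y":0,"z":-0.6,"rx":0,"ry":0,"rz":0,"jaw":0},{"x":0,"y":0,"z":-0.7,"rx":0,"ry":0,"rz":0,"jaw":0},{"x":0,"y":0,"z":-0.8,"rx":0,"ry":0,"rz":0,"jaw":0},{"x":0,"y":0,"z":-0.8,"rx":0,"ry":0,"rz":0,"jaw":0}])

```text
clock: 14.0
tool_pos: [0.5076, -0.2552, 0.1482]
eef_rot: [0.746, 0.666, 0.0, -0.0]
contact_force: [-0.2, 0.0, 0.1]
opening: 0.004
finger_force: 0.0
```

Contact is lost at z 0.148, so the lever stayed behind at its rest. Now retreat up and check.

Call:
send_rows(motion=[{"x":0,"y":0,"z":-3,"rx":0,"ry":0,"rz":0,"jaw":0},{"x":0,"y":0,"z":-3,"rx":0,"ry":0,"rz":0,"jaw":0},{"x":0,"y":0,"z":-3,"rx":0,"ry":0,"rz":0,"jaw":0},{"x":0,"y":0,"z":-3,"rx":0,"ry":0,"rz":0,"jaw":0},{"x":0,"y":0,"z":0,"rx":0,"ry":0,"rz":0,"jaw":0}])

```text
clock: 14.5
tool_pos: [0.5101, -0.2558, 0.2721]
eef_rot: [0.746, 0.666, 0.002, 0.003]
contact_force: [0.7, -0.2, -0.3]
opening: 0.004
finger_force: 0.0
```

```bash
python3 - <<'E'
from h import *
i=snap('side')['img'][130:300,200:420,::-1]
cv2.imwrite('pics/k.png',cv2.resize(i,None,fx=3.5,fy=3.5,interpolation=cv2.INTER_CUBIC))
E
```

```text
(no output)
```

View pics/k.png

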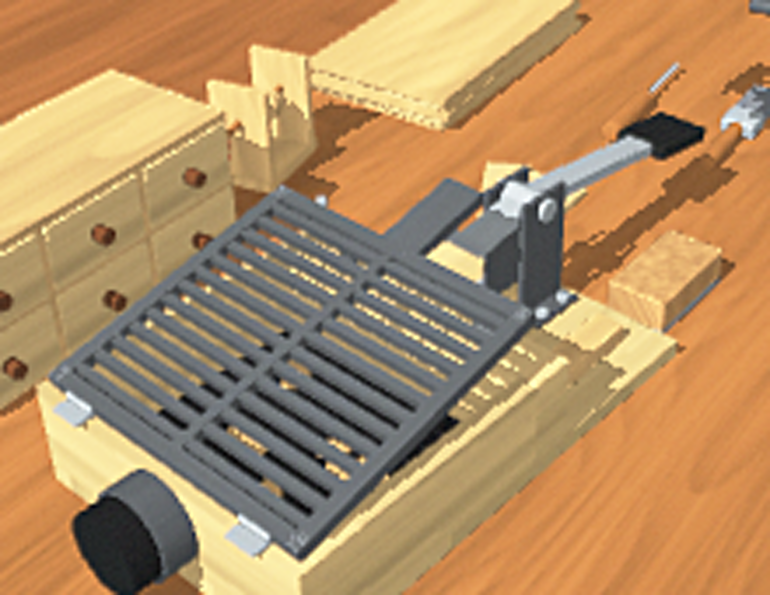

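The grate stays open on the prop: its front edge, from (282,190) to (530,318), is a little lower than under the lever. The lever rests with its plate at (660,135), the catch pin shows at (320,202), the loose things in view (screwdriver, brush, block) are where they were, and the gripper is clear.

```bash
python3 -c "
from plant import *
print(finish_job())"
```

```text
the job is handed in; nothing more can be done
None
```

I turned the catch aside, raised the grate with the lever and left it resting open on the prop with the arm clear; the job is handed in, but no verdict came back.

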